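Seat the test panels in the coating holder and latch its cover

ROBOT

A 6-joint arm with a two-finger parallel gripper is mounted at the origin on a cart in front of the work surface, level with it; the furniture and walls round the work are solid. World frame = base frame: x ahead of the robot, y to its left, z up, the work surface at z = 0. Lengths are in m, angles in rad, forces in N, time in s.
With the tool pointing down it reaches from about 0.35 to 0.85 m from the base axis. Payload 8.1 kg.
Tool frame: the origin (TCP) lies on the centre line of the jaws, within the pads' length; the fingertips stand robot.tips_ahead ahead of it and the grasp point (between the pads) lies 6 mm ahead of it (robot.tips_ahead is the distance from the TCP to the fingertips, in m); z points along the fingers, y is the line along which they close (so a half turn about z gives the same grasp; the last joint's range is limited). The gripper opens to 93 mm and grips with 3 to 60 N. Pads are 15 mm wide; open, the fingers measure 128 mm over their backs; the gripper's body (75 mm by 188 mm) begins 65 mm behind the grasp point.
Start: joints at [1.093, 0.13, 1.488, -0, 1.523, -0.085], TCP at [0.23, 0.554, 0.244] pointing down, gripper open.
Joint ranges: [-2.96, 2.96], [-0.89, 2.26], [0.02, 2.5], [-1.34, 4.48], [0, 2.73], [-2.66, 2.66]. Speed limits (rad/s): [2.39, 2.39, 2.79, 3.14, 3.14, 3.14].

INTERFACE

Orientations are given as a rotation vector (axis times angle).
In Python, from plant import robot gives the robot as it stands.
- The arm moves only by the tool apply_moves, never from a script. Its arguments are lists of equal length, an entry for each row: "delta_pos": the shift along the tool's x, y, z in cm, a list of three; "twist": the turn about the tool's z in rad. A call has 1 to 8 rows; each row shifts and turns the commanded pose from where the row before left it, along the tool's axes as they then stand; what a row does not reach is not made up. A row lasts 1/8 s, in which the tool goes at most 62.5 mm and 10.7 degrees, less where a joint would pass 70% of its speed; a pose out of reach is approached as far as the arm can. A call with a gripper value outside its range is refused whole. "gripper" is the finger opening in cm, from 0 to 9.3, set as the call begins (left out, the last holds). The fingers move at their own pace and stop on an object; "squeeze" is the grip in N (left out, the last holds). Time passes only in rows, so rows that do not move let the fingers close. It gives the time, the measured TCP pose, the force, the opening and the grip force at its end, in the units of the state.
- robot.read_state(): the state, without advancing time (a new reading comes with each control period).
- robot.read_camera(name): name is "scene" or "top" or "wrist"; returns a dict with "frame" (384x512x3 uint8, red, green, blue), "vertical_fov" (degrees; the focal length in pixels is half the picture's height over the tangent of half this angle, whatever the lens; pixels are square), "cx", "cy" (the principal point, pixels), "k1" (the pictures are not rectified: a ray, as slopes to the right and down, at radius r is drawn at 1 + k1 r^2 times it, then the intrinsics apply), "R" (3x3) and "t" (3): a world point X has camera coordinates R X + t. Camera axes: x right, y down, z forward; pixel columns grow to the right and rows downward; lengths in m; the calibration is good to about 2 mm. A picture is of the moment at which its call begins. There is no depth.
- robot.close_job(): hands the job in; it is judged then, once.
The state is a dict: "t": time; "q": joint angles; "dq": joint speeds; "joint_torque": joint torques, N m; "tool_pos": TCP position; "orientation": TCP orientation; "force": force on the tool from outside, world axes, zero at the start; "wrist_torque": the same for the moment, N m; "opening": finger opening in m; "gripper_force": force on a finger pad.
Only numpy, scipy, OpenCV 4.12 (cv2) and the standard library are available. Lean on these libraries where they do the work, as an engineer would, in place of code of your own. Each camera call takes 0.05 s, during which the arm holds its last target. There are 200 camera calls.

TASK

Get the test panels ready for coating: slide the stack of panels along the channel of the grey holder until its end sits against the orange end stop, while the blue hinged cover is still open. Then swing the cover down and press it until the catch snaps over its front edge and holds it shut by itself. Leave the other things on the bench where they stand.

Things in the scene. Friction and masses are not known exactly. Their poses are not given: they have to be found in the camera images.
- holder: Grey panel holder fixed to the bench: plate 176 x 278 mm (x, y), 12 mm thick; origin on the bench below it, z up. A channel 79 mm wide along its y axis, centred on x = 0, floor at z = 12 mm, between aluminium rails 7 mm high; open at the -y end, closed at +y by an orange end stop (face at y = 118 mm, top at z = 27 mm).
- catch (a point): Middle of the catch's steel roller, in the holder's frame at x = -72, y = 70, z = 39 mm. The roller is sprung, gives way towards the holder's -x and sits in a dark steel block (x = -96 to -70, y = 48 to 92, top at z = 46 mm) that stands in front of the cover's front edge.
- panels: Stack of pale test panels with a red-brown coated field, one rigid piece, 76 x 155 x 9 mm, lying in the channel with its long side (own y axis) along the channel; origin at the centre of its underside. It starts 40 to 75 mm short of the end stop; against the stop its origin is at y = 40.5 mm in the holder's frame. Slides freely under light force.
- stop_face (a point): Point on the face of the orange end stop, middle of the channel, 4 mm above the channel floor.
- cover (a joint): Angle of the blue cover, rad: 0 shut and level, growing as it opens (starts 0.95 to 1.3). A frame with clear window, 120 mm from hinge to front edge, 80 mm wide, 6 mm thick, hinged on the holder's +x side about an axis along its y. A weak spring lifts it; its front edge meets the catch at 0.14 rad, must be pressed past it with some 10 N and snaps in near 0.02 rad.
- cover_hinge (a point): Middle of the cover's hinge axis; in the holder's frame at x = 58, y = 70, z = 30 mm.
- press_pad (a point): Centre of the top face of the black rubber press pad (26 x 60 mm) on the cover's front bar; 98 mm from the hinge axis and 6 mm above the cover's mid-plane, it moves with the cover. With the cover shut it is at x = -40, y = 70, z = 36 mm in the holder's frame.
- tape: Roll of masking tape, 94 mm across, 24 mm high, lying on the bench; origin at the centre of its underside. To be left alone.
- ochre: Jar of ochre paint with a white cap, 52 mm across, 62 mm high; origin at the centre of its underside. To be left alone.
- black: Jar of black paint with a black cap, 52 mm across, 62 mm high; origin at the centre of its underside. To be left alone.
- weight: Steel balance weight with a knob, 44 mm across, 62 mm high; origin at the centre of its underside. To be left alone.
- timer: White lab timer with a red and two black buttons, 70 x 64 x 20 mm, lying flat; origin at the centre of its underside. To be left alone.
- brush: Flat paint brush with a wooden handle, 228 x 50 x 13 mm, lying on the bench; origin at the centre of its underside. To be left alone.
Mind the look-alikes: they are no part of the job. What is shaped like the panels but yellow is not meant.

How it is judged:
On the way:
1. the panels rest in the channel against the end stop (gap under 4 mm) while the cover is still open (y of panels in the frame of holder above 0.0365 m and z of panels in the frame of holder below 0.016 m and value of joint cover above 0.4 rad), for 0.2 s.
At the end, for the whole second after the job is handed in: The cover is held shut by its catch (joint under 0.06 rad with nothing pressing it) and the panels lie flat in the channel, at rest, within 4 mm of the end stop (value of joint cover below 0.06 rad and y of panels in the frame of holder above 0.0365 m and z of panels in the frame of holder below 0.016 m and angle between panels's own z axis and vertical below 0.05 rad and linear speed of panels below 0.02 m/s); the robot touches nothing.
It fails at once if a paint jar, the tape roll, the weight, the timer or the brush is moved by more than 30 mm (distance of any of tape, ochre, black, weight, timer, brush from where it was at the start of the episode above 0.03 m).
It also fails if it takes over 40 s, if anything falls off the work surface, if the arm or the gripper's body presses on something with over 40 N, if the wrist force passes 120 N, or if a joint passes its speed limit or range.

## Working session

There is one attempt and no reset: what is moved stays moved. The work goes in short steps, Python scripts to look and compute and a tool call to move; the robot and the scene stay as the last step left them, time stands still between calls to the robot, and variables do not carry over. Pictures are saved under pics/ and viewed, at most 10 in all, crops included, and the job is handed in when it is done.

Besides the shell and the picture viewer there is one more tool, called after "Emit:" as a command line: name --pt "numbers of a row" for each row, then --argument value for the rest. apply_moves: Moves the arm, as the interface text tells. Its arguments: {"type":"object","properties":{"delta_pos":{"type":"array"},"twist":{"type":"array"},"gripper":{"type":"number"},"squeeze":{"type":"number"}},"required":["delta_pos","twist"]}

```bash
mkdir -p pics; ls
python3 - <<'E'
from plant import robot
import cv2,pickle
s=robot.read_state();print(s, robot.tips_ahead)
d={}
for n in("scene","top"):
    c=robot.read_camera(n);d[n]=c
    print(n,c["vertical_fov"],c["cx"],c["cy"],c["k1"],c["R"],c["t"])
    cv2.imwrite(f"pics/{n}0.png",cv2.resize(c["frame"][:,:,::-1],(800,600),interpolation=cv2.INTER_CUBIC))
pickle.dump(d,open("cams0.pkl","wb"))
E
```

```text
pics
{'t': 0.0, 'q': array([ 1.09259134e+00,  1.31134626e-01,  1.48930531e+00, -5.44568918e-06,
        1.52298304e+00, -8.53818104e-02]), 'dq': array([ 4.98244434e-04,  8.95199871e-04,  3.79118711e-04, -1.67068215e-03,
       -4.04425324e-05, -6.53097536e-05]), 'joint_torque': array([-2.11569539e-03, -5.59848404e+01, -4.91747546e+01,  7.65760057e-02,
        3.52451031e-02, -5.27235693e-05]), 'tool_pos': array([0.22940502, 0.55383877, 0.24258896]), 'orientation': array([-6.12986556e-01, -3.08069462e+00,  2.76359667e-03]), 'force': array([-0.33059296, -0.36234489, -0.87120767]), 'wrist_torque': array([ 0.010999  , -0.02930837, -0.04781924]), 'gripper_force': 0.0, 'opening': 0.09308801448333301} 0.025
scene 51.75459547310466 252.76956208212178 186.88517171155254 -0.0006518785520306012 [[-0.02916884  0.99945386 -0.01552942]
 [ 0.77894019  0.01299149 -0.62696364]
 [-0.62641948 -0.03038429 -0.77889372]] [ 0.06789379 -0.40991724  1.42787237]
top 43.46566113578564 259.3287469962496 185.93463759292868 -0.03487461066857771 [[ 0.02245364 -0.99971276  0.00838051]
 [-0.98525555 -0.0235495  -0.1694607 ]
 [ 0.16960938 -0.00445194 -0.98550131]] [-0.08552418  0.58383695  1.35062135]
```

View pics/top0.png

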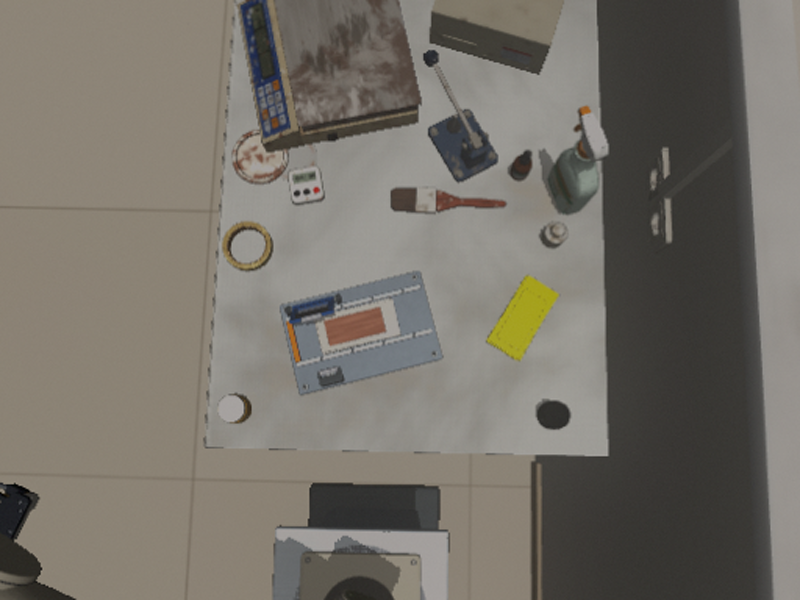

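View pics/scene0.png

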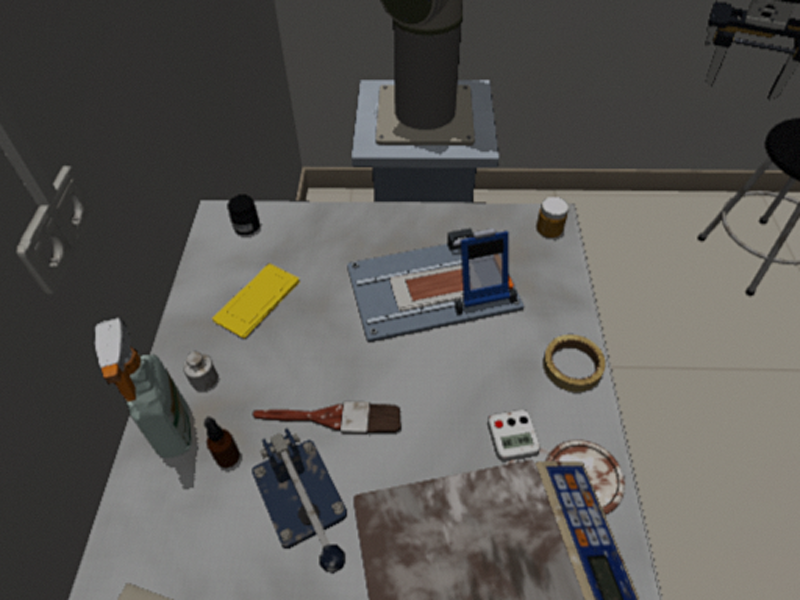

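The top picture shows two panel-shaped things: a pale one with a red-brown field in the grey holder at (357,324), and a plain yellow one at (522,317). The first fits the description. The orange stop is at (293,341), the catch block at (330,376) and the open cover at (313,308). I'll confirm in an enlarged crop.

Run:
```python
import pickle,cv2
d=pickle.load(open("cams0.pkl","rb"))
a=d["top"]["frame"][165:260,170:290,::-1]
cv2.imwrite("pics/topcrop.png",cv2.resize(a,None,fx=6.25,fy=6.25,interpolation=cv2.INTER_CUBIC))
```

```text
(no output)
```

View pics/topcrop.png

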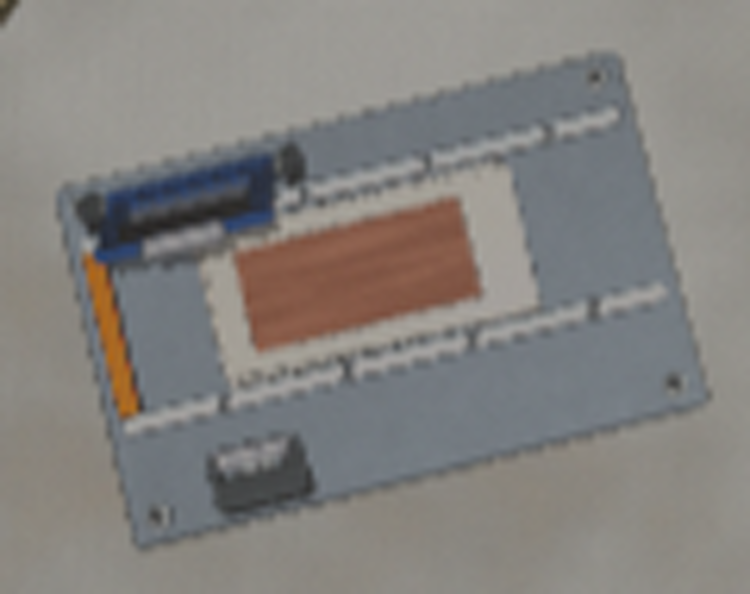

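The crop confirms it. The pale stack with the red-brown field lies between the rails, with ends near (215,325) and (525,235), and the orange stop is at (112,335). The plate corners are at (62,187), (620,55), (708,400) and (137,547). The cover stands open over the stop end.

```bash
cat > h.py <<'E'
import numpy as np, pickle, cv2
from scipy.optimize import least_squares
from scipy.spatial.transform import Rotation as Rot
def proj(c,X):
    P=np.atleast_2d(X)@np.array(c["R"]).T+c["t"]; s=P[:,:2]/P[:,2:]
    s=s*(1+c["k1"]*(s**2).sum(1,keepdims=True))
    f=c["frame"].shape[0]/2/np.tan(np.radians(c["vertical_fov"])/2)
    return s*f+[c["cx"],c["cy"]]
def unproj(c,uv,z):
    return least_squares(lambda p:(proj(c,[p[0],p[1],z])[0]-uv),[0.5,0]).x
def crop2px(p,k,off): return (np.array(p,float)+.5)/k-.5+off
def H2W(h,X):  # h=(x,y,yaw)
    X=np.atleast_2d(X); c,s=np.cos(h[2]),np.sin(h[2])
    return np.c_[h[0]+c*X[:,0]-s*X[:,1],h[1]+s*X[:,0]+c*X[:,1],X[:,2]]
def W2H(h,p):
    c,s=np.cos(h[2]),np.sin(h[2]); d=np.array(p[:2])-h[:2]
    return np.array([c*d[0]+s*d[1],-s*d[0]+c*d[1]])
E
python3 - <<'E'
from h import *
d=pickle.load(open("cams0.pkl","rb"));c=d["top"];sc=d["scene"]
k=6.25;off=np.array([170,165])
uv=crop2px([(62,187),(620,55),(708,400),(137,547)],k,off)
M=np.array([(.088,.139,.012),(.088,-.139,.012),(-.088,-.139,.012),(-.088,.139,.012)])
r=least_squares(lambda h:(proj(c,H2W(h,M))-uv).ravel(),[.5,.1,.2]);h=r.x
print("holder",h,np.degrees(h[2]),"res px",r.fun.round(2))
# scene check (800/512 pic)
suv=(np.array([(522,309),(370,338),(348,262)])+.5)/1.5625-.5
print("scene resid px",(proj(sc,H2W(h,M[[0,1]]))-suv[:2]).round(2),(proj(sc,H2W(h,M[[2]]))-suv[2]).round(2))
for p in[(203,262),(230,393),(512,165),(537,303)]:
    print("panel corner in holder mm",(W2H(h,unproj(c,crop2px(p,k,off),.021))*1e3).round(1))
# cover angle from scene: top edge of the cover front edge corners in scene pic
e=(np.array([(462,240),(507,232)])+.5)/1.5625-.5
for y in(.03,.11):
  for a in(.95,1.05,1.15,1.25,1.3):
    P=H2W(h,[.058-.120*np.cos(a),y,.030+.120*np.sin(a)]);print(y,a,((proj(sc,P)+.5)*1.5625-.5).round(0),((proj(c,P)-off+.5)*k-.5).round(0))
pts={'stop':(0,.118,.016),'pad shut':(-.04,.07,.036),'hinge':(.058,.07,.03),'catch':(-.072,.07,.039)}
for n,p in pts.items(): print(n,H2W(h,p).round(4))
np.save("holder.npy",h)
E
```

```text
holder [0.51252657 0.01062644 0.26497605] 15.18200952216242 res px [-0.95 -0.15  0.29 -0.88  0.75  0.85 -0.09  0.1 ]
scene resid px [[ 0.52 -2.58]
 [-3.63 -0.28]] [[-2.04 -0.86]]
panel corner in holder mm [34.4 78.3]
panel corner in holder mm [-28.9  79.7]
panel corner in holder mm [ 44.6 -74.1]
panel corner in holder mm [-22.1 -69.9]
0.03 0.95 [[449. 228.]] [[308. 307.]]
0.03 1.05 [[451. 230.]] [[302. 283.]]
0.03 1.15 [[453. 232.]] [[295. 257.]]
0.03 1.25 [[455. 235.]] [[289. 231.]]
0.03 1.3 [[456. 237.]] [[285. 218.]]
0.11 0.95 [[495. 220.]] [[129. 351.]]
0.11 1.05 [[497. 221.]] [[122. 326.]]
0.11 1.15 [[500. 223.]] [[114. 301.]]
0.11 1.25 [[503. 226.]] [[107. 275.]]
0.11 1.3 [[504. 228.]] [[104. 262.]]
stop [[0.4816 0.1245 0.016 ]]
pad shut [[0.4556 0.0677 0.036 ]]
hinge [[0.5502 0.0934 0.03  ]]
catch [[0.4247 0.0593 0.039 ]]
```

```bash
cat > go.py <<'E'
import sys
from h import *
from plant import robot
# usage: go.py x y z(tip) [holder frame], prints deltas in tool axes (cm) and the twist
h=np.load("holder.npy"); s=robot.read_state(); R=Rot.from_rotvec(s["orientation"]).as_matrix()
tip=np.array(s["tool_pos"])+R[:,2]*robot.tips_ahead
print("t",s["t"],"tip holder",np.r_[W2H(h,tip),tip[2]].round(4),"F",np.round(s["force"],1),"q6",s["q"][5].round(3),"z-axis",R[:,2].round(3))
hx=np.array([np.cos(h[2]),np.sin(h[2]),0]);a=np.arctan2(hx@R[:,0],hx@R[:,1])
tw=[-a if False else np.arctan2(-(sg*hx)@R[:,0],(sg*hx)@R[:,1]) for sg in(1,-1)]
print("twist options for tool y = +-holder x",np.round(tw,3),"| holder x,y,z in tool:",(R.T@hx).round(3),(R.T@np.array([-hx[1],hx[0],0])).round(3),(R.T@[0,0,1]).round(3))
if len(sys.argv)>3:
    W=H2W(h,[float(v) for v in sys.argv[1:4]])[0]
    print("delta cm now",(R.T@(W-tip)*100).round(2),"after twist",[(Rot.from_rotvec([0,0,-t]).as_matrix()@R.T@(W-tip)*100).round(2).tolist() for t in tw])
E
python3 go.py 0 -0.13 0.17
```

```text
t 0.1 tip holder [-0.131   0.5984  0.2177] F [ 0.3 -0.  -0.7] q6 -0.085 z-axis [-0.001 -0.001 -1.   ]
twist options for tool y = +-holder x [ 0.913 -2.229] | holder x,y,z in tool: [-0.791  0.611 -0.001] [ 0.611  0.791 -0.001] [ 0.    -0.002 -1.   ]
delta cm now [-54.9  -49.63   4.84] after twist [[-72.84, 13.1, 4.84], [72.84, -13.1, 4.84]]
```

Emit:
apply_moves --pt "-4.1 -3.7 0" --pt "-4.7 -2.9 0" --pt "-5.1 -2.0 0" --pt "-5.4 -1.1 0" --pt "-5.5 -0.1 0" --pt "-5.4 0.9 0" --pt "-5.4 1.0 0" --pt "-5.4 1.0 0" --twist '[0.18, 0.18, 0.18, 0.18, 0.18, 0.01, 0, 0]' --gripper 0

```text
t: 1.1
tool_pos: [0.4191, 0.1554, 0.2434]
orientation: [-1.905, -2.498, 0.0]
force: [0.2, 0.2, 0.5]
opening: 0.0178
gripper_force: 0.0
```

```bash
python3 go.py 0 -0.13 0.17
```

```text
t 1.1 tip holder [-0.0523  0.1642  0.2184] F [0.2 0.2 0.5] q6 -0.028 z-axis [-0.  0. -1.]
twist options for tool y = +-holder x [ 3.000e-03 -3.139e+00] | holder x,y,z in tool: [-0.003  1.    -0.   ] [1.    0.003 0.   ] [ 0. -0. -1.]
delta cm now [-29.44   5.14   4.84] after twist [[-29.42, 5.23, 4.84], [29.42, -5.23, 4.84]]
```

Emit:
apply_moves --pt "-4.9 0.9 0" --pt "-4.9 0.9 0" --pt "-4.9 0.9 0" --pt "-4.9 0.9 0" --pt "-4.9 0.8 1.5" --pt "-4.9 0.8 2.0" --pt "0 0 0" --twist '[0, 0, 0, 0, 0, 0, 0]'

```text
t: 1.98
tool_pos: [0.5458, -0.1151, 0.2055]
orientation: [-1.907, -2.491, 0.004]
force: [-0.2, 0.7, -0.2]
opening: 0.0004
gripper_force: 0.0
```

```bash
python3 go.py 0 -0.13 0.17
python3 - <<'E'
from h import *
from plant import robot
d={}
for n in("wrist","top"):
    c=robot.read_camera(n);d[n]=c
pickle.dump(d,open("cams1.pkl","wb"))
cv2.imwrite("pics/w1.png",cv2.resize(d["wrist"]["frame"][:,:,::-1],(800,600),interpolation=cv2.INTER_CUBIC))
E
```

```text
t 1.975 tip holder [-0.0009 -0.1301  0.1805] F [-0.2  0.7 -0.2] q6 -0.564 z-axis [-0.005  0.001 -1.   ]
twist options for tool y = +-holder x [-1.000e-03  3.141e+00] | holder x,y,z in tool: [ 0.001  1.    -0.004] [ 1.    -0.001  0.002] [ 0.002 -0.004 -1.   ]
delta cm now [0.   0.09 1.05] after twist [[0.0, 0.09, 1.05], [-0.0, -0.09, 1.05]]
```

View pics/w1.png

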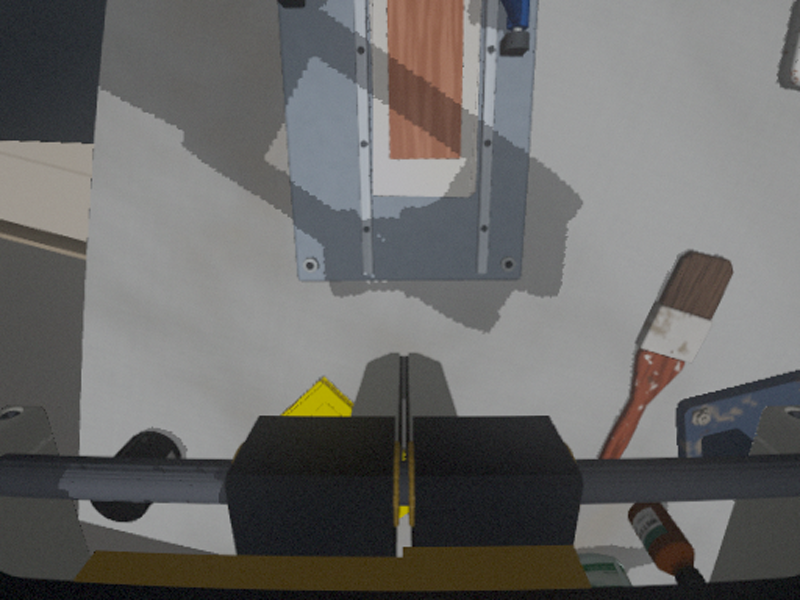

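The wrist view shows the plate's -y corners at (299,280) and (521,279). Its left edge runs up to (281,20), and the panels' near end lies from (373,194) to (474,197), with the cover hinge at top right.

Run:
```python
from h import *
d=pickle.load(open("cams1.pkl","rb"));c=d["wrist"];h=np.load("holder.npy")
px=lambda p:(np.array(p)+.5)/1.5625-.5
for n,p,z in[("-x-y",(299,280),.012),("+x-y",(521,279),.012),("left edge",(281,20),.012),("right edge",(536,20),.012),("pan",(373,194),.021),("pan",(474,197),.021),("rail L out",(361,270),.012),("rail R out",(489,270),.012)]:
    print(n,(W2H(h,unproj(c,px(p),z))*1e3).round(1))
```

```text
-x-y [ -83.6 -135.3]
+x-y [  90.6 -134.3]
left edge [-84.4  47.1]
right edge [88.1 47. ]
pan [-23.4 -68.7]
pan [ 49.5 -70.7]
rail L out [ -34.6 -127.2]
rail R out [  65.  -127.1]
```

The plate is not centred on the holder's origin, since the rails and panels sit about 10 mm to +x of its middle. So I'll re-anchor the frame on the channel in x and on the stop face and catch block in y.

Run:
```python
from h import *
d=pickle.load(open("cams0.pkl","rb"));c=d["top"];h=np.load("holder.npy")
k=6.25;off=np.array([170,165])
f=lambda p,z:(W2H(h,unproj(c,crop2px(p,k,off),z))*1e3).round(1)
for n,p,z in[("stop face up",(106,258),.027),("stop face low",(141,412),.027),("stop back low",(120,415),.027),
 ("block TL",(208,460),.046),("block TR",(298,437),.046),("block BR",(314,488),.046),("block BL",(226,510),.046),
 ("railL in low",(142,416),.019),("railL in",(662,285),.019),("railR in",(430,175),.019),("railR in far",(615,126),.019),("panel -y",(512,165),.021),("panel -y",(537,303),.021),("panel +y",(230,390),.021)]: print(n,f(p,z))
fr=c["frame"];hsv=cv2.cvtColor(fr,cv2.COLOR_RGB2HSV)
m=cv2.inRange(hsv,(8,150,100),(22,255,255));m[:195]=0;m[240:]=0;m[:,:180]=0;m[:,196:]=0
print("orange px rect",cv2.minAreaRect(cv2.findNonZero(m)))
ys,xs=np.nonzero(m);print("orange centroid holder z.027",(W2H(h,unproj(c,(xs.mean(),ys.mean()),.027))*1e3).round(1))
b=crop2px([(208,460)],k,off);print(b)
```

```text
stop face up [ 46.2 121.7]
stop face low [-28.3 121.5]
stop back low [-27.3 131.3]
block TL [-59.1  94.4]
block TR [-58.7  52. ]
block BR [-83.1  50.1]
block BL [-83.3  91.5]
railL in low [-29.4 122.3]
railL in [ -27.7 -129.3]
railR in [ 49.5 -35.3]
railR in far [  51.4 -126.3]
panel -y [ 44.6 -74.1]
panel -y [-22.1 -69.9]
panel +y [-27.5  79.4]
orange px rect ((187.36065673828125, 218.0327911376953), (24.965286254882812, 2.977511405944824), 76.75948333740234)
orange centroid holder z.027 [  9.  127.1]
[[202.86 238.18]]
```

```bash
python3 - <<'E'
from h import *
h=np.load("holder.npy");n=H2W(h,[.0115,.004,0])[0];h=np.array([n[0],n[1],.268]);np.save("holder.npy",h);print(h)
E
python3 go.py 0 -0.105 0.0155
```

```text
[0.52257767 0.01749853 0.268     ]
t 2.075 tip holder [-0.0117 -0.1317  0.1828] F [-0.4  0.7  0.5] q6 -0.562 z-axis [-0.002  0.001 -1.   ]
twist options for tool y = +-holder x [-1.00e-03  3.14e+00] | holder x,y,z in tool: [ 0.001  1.    -0.002] [ 1.    -0.001  0.001] [ 0.001 -0.002 -1.   ]
delta cm now [ 2.65  1.19 16.73] after twist [[2.65, 1.19, 16.73], [-2.65, -1.19, 16.73]]
```

Emit:
apply_moves --pt "1.3 0.6 4.5" --pt "1.3 0.6 5.0" --pt "0 0 4.0" --pt "0 0 2.0" --pt "0 0 1.0" --pt "0 0 0" --twist '[0, 0, 0, 0, 0, 0]'

```text
t: 2.82
tool_pos: [0.552, -0.0843, 0.0445]
orientation: [1.904, 2.498, 0.001]
force: [0.1, 0.4, 0.8]
opening: 0.0003
gripper_force: 0.0
```

```bash
python3 go.py 0 -0.085 0.0155
```

```text
t 2.825 tip holder [ 0.0014 -0.106   0.0195] F [0.1 0.4 0.8] q6 -0.512 z-axis [ 0.001 -0.    -1.   ]
twist options for tool y = +-holder x [ 0.    -3.141] | holder x,y,z in tool: [-0.     1.     0.001] [ 1.  0. -0.] [-0.     0.001 -1.   ]
delta cm now [ 2.1  -0.14  0.39] after twist [[2.1, -0.14, 0.39], [-2.1, 0.14, 0.39]]
```

Emit:
apply_moves --pt "0 -0.1 0.4" --pt "1.0 0 0" --pt "1.0 0 0" --pt "1.0 0 0" --pt "1.0 0 0" --pt "1.0 0 0" --pt "0.4 0 0" --pt "0 0 0" --twist '[0, 0, 0, 0, 0, 0, 0, 0]'

```text
t: 3.82
tool_pos: [0.5359, -0.032, 0.0394]
orientation: [-1.904, -2.498, 0.0]
force: [-0.5, 0.3, -0.8]
opening: 0.0007
gripper_force: 0.0
```

```bash
python3 go.py 0 -0.045 0.0155
```

```text
t 3.825 tip holder [-0.0003 -0.0512  0.0144] F [-0.5  0.3 -0.8] q6 -0.424 z-axis [-0.001  0.    -1.   ]
twist options for tool y = +-holder x [ 1.000e-03 -3.141e+00] | holder x,y,z in tool: [-0.001  1.    -0.   ] [1.    0.001 0.001] [ 0.001 -0.    -1.   ]
delta cm now [ 0.62  0.03 -0.11] after twist [[0.62, 0.03, -0.11], [-0.62, -0.03, -0.11]]
```

Emit:
apply_moves --pt "0.2 0 0" --pt "0.2 0 0" --pt "0.2 0 0" --pt "0 0 0" --twist '[0, 0, 0, 0]'

```text
t: 4.32
tool_pos: [0.5345, -0.0266, 0.0395]
orientation: [-1.904, -2.498, -0.0]
force: [1.0, -0.4, 0.2]
opening: 0.0005
gripper_force: 0.0
```

Emit:
apply_moves --pt "0.2 0 0" --pt "0 0 0" --twist '[0, 0]'

```text
t: 4.58
tool_pos: [0.5345, -0.0252, 0.0399]
orientation: [1.904, 2.497, -0.0]
force: [1.6, -3.4, -2.0]
opening: 0.0002
gripper_force: 1.8
```

```bash
python3 go.py 0 -0.045 0.0155;python3 - <<'E'
from h import *
from plant import robot
d={}
for n in("wrist","top","scene"):
    c=robot.read_camera(n);d[n]=c
pickle.dump(d,open("cams2.pkl","wb"))
a=cv2.resize(d["wrist"]["frame"][:,:,::-1],(400,300));b=cv2.resize(d["scene"]["frame"][130:226,205:333,::-1],(400,300))
e=cv2.resize(d["top"]["frame"][165:260,170:297,::-1],(400,300),interpolation=cv2.INTER_CUBIC)
cv2.imwrite("pics/p2.png",np.vstack([np.hstack([a,b]),np.hstack([e,e*0])]))
E
```

```text
t 4.575 tip holder [ 0.0002 -0.0443  0.0149] F [ 1.6 -3.4 -2. ] q6 -0.41 z-axis [ 0.001 -0.001 -1.   ]
twist options for tool y = +-holder x [-0.     3.142] | holder x,y,z in tool: [0.    1.    0.001] [ 1.    -0.    -0.001] [-0.001  0.001 -1.   ]
delta cm now [-0.07 -0.02 -0.06] after twist [[-0.07, -0.02, -0.06], [0.07, 0.02, -0.06]]
```

View pics/p2.png

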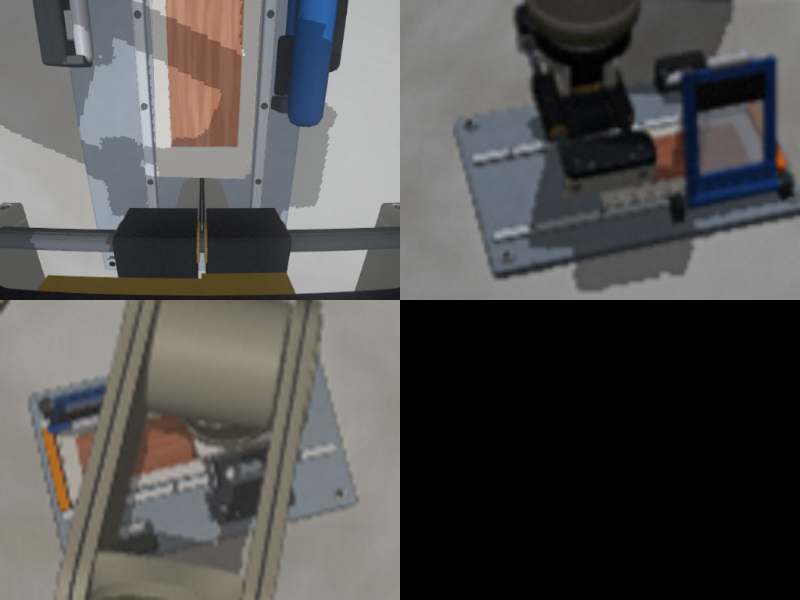

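Combined picture: the stack's near end is at the fingers, at (200,175) in the wrist part. In the top part the pale end meets the orange stop at (60,460), and the cover is still up. The force started rising right where the stop is predicted, so I'll confirm with a little more push.

Emit:
apply_moves --pt "0.2 0 0" --pt "0.1 0 0" --pt "0 0 0" --twist '[0, 0, 0]'

```text
t: 5.1
tool_pos: [0.5348, -0.0247, 0.0406]
orientation: [1.902, 2.494, -0.003]
force: [3.2, -16.2, -1.5]
opening: 0.0003
gripper_force: 8.1
```

```bash
python3 go.py 0 -0.045 0.0155
```

```text
t 5.1 tip holder [ 0.0006 -0.0441  0.0156] F [  3.2 -16.2  -1.5] q6 -0.405 z-axis [ 0.003 -0.004 -1.   ]
twist options for tool y = +-holder x [-0.     3.141] | holder x,y,z in tool: [0.    1.    0.002] [ 1.    -0.    -0.005] [-0.005  0.002 -1.   ]
delta cm now [-0.09 -0.06  0.01] after twist [[-0.09, -0.06, 0.01], [0.09, 0.06, 0.01]]
```

The panels are seated: the force reached 16 N with no more travel. Next I'll back off, rise and come round to the hinge side of the cover.

Emit:
apply_moves --pt "-1.0 0 0" --pt "-0.8 0 -1.0" --pt "0 0 -4.5" --pt "0 1.0 -5.5" --pt "0 2.0 -5.5" --pt "0.5 3.0 -3.5" --pt "3.0 2.0 0" --pt "0 0 0" --twist '[0, 0, 0, 0, 0, 0, 0, 0]'

```text
t: 6.1
tool_pos: [0.6065, 0.0177, 0.2406]
orientation: [-1.901, -2.501, -0.002]
force: [-0.3, -0.8, 0.1]
opening: 0.0004
gripper_force: 0.0
```

```bash
python3 go.py 0.08 0.07 0.2
python3 - <<'E'
from h import *
from plant import robot
d={n:robot.read_camera(n) for n in("wrist","top","scene")}
pickle.dump(d,open("cams3.pkl","wb"))
h=np.load("holder.npy");w=d["wrist"];C=-np.array(w["R"]).T@w["t"];print("wrist cam at holder",W2H(h,C),C[2])
a=cv2.resize(d["wrist"]["frame"][:,:,::-1],(400,300));s=d["scene"]["frame"][140:200,280:360,::-1]
b=cv2.resize(s,(800,600)[:1]+(300,)) if 0 else cv2.resize(s,(400,300),interpolation=cv2.INTER_CUBIC)
cv2.imwrite("pics/p3.png",np.hstack([a,b]))
for al in(.95,1.0,1.1,1.2,1.3):
  P=H2W(h,[[.058-.12*np.cos(al),y,.03+.12*np.sin(al)] for y in(.03,.11)])
  print(al,((proj(d["scene"],P)-[280,140])*5).round(0).tolist(),"wrist",(proj(w,P)*400/512).round(0).tolist())
E
```

```text
t 6.1 tip holder [ 0.081  -0.022   0.2156] F [-0.3 -0.8  0.1] q6 -0.327 z-axis [ 0.001  0.001 -1.   ]
twist options for tool y = +-holder x [ 3.000e-03 -3.139e+00] | holder x,y,z in tool: [-0.003  1.     0.001] [1.    0.003 0.001] [ 0.001  0.001 -1.   ]
delta cm now [ 9.2  -0.08  1.57] after twist [[9.2, -0.1, 1.57], [-9.2, 0.1, 1.57]]
wrist cam at holder [0.08067708 0.06314484] 0.3827399997082695
0.95 [[49.0, 44.0], [197.0, 16.0]] wrist [[121.0, 110.0], [114.0, 34.0]]
1.0 [[52.0, 46.0], [201.0, 18.0]] wrist [[124.0, 110.0], [117.0, 33.0]]
1.1 [[59.0, 52.0], [209.0, 24.0]] wrist [[132.0, 111.0], [125.0, 32.0]]
1.2 [[66.0, 61.0], [218.0, 32.0]] wrist [[140.0, 111.0], [135.0, 31.0]]
1.3 [[73.0, 72.0], [227.0, 42.0]] wrist [[150.0, 112.0], [145.0, 30.0]]
```

View pics/p3.png

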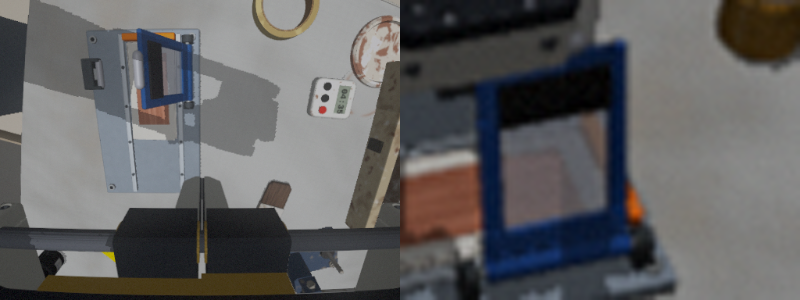

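Wrist part: the cover's front edge runs from (136,30) to (139,108), so it is about 1.2 to 1.3 rad open. The panels are still under it against the orange stop. The tool goes behind the cover.

Emit:
apply_moves --pt "3.1 0 0" --pt "3.1 0 0" --pt "3.0 0 0" --pt "0 0 3.0" --pt "0 0 3.5" --pt "0 0 2.5" --pt "0 0 0" --twist '[0, 0, 0, 0, 0, 0, 0]'

```text
t: 7.12
tool_pos: [0.5793, 0.1032, 0.1468]
orientation: [-1.903, -2.494, 0.006]
force: [1.1, -0.3, 0.3]
opening: 0.0007
gripper_force: 0.0
```

```bash
python3 go.py 0.06 0.07 0.13
python3 - <<'E'
import numpy as np
for a in np.arange(1.3,-.01,-.1):
    print(round(a,2),"tip centre",np.round([58-105*np.cos(a)+6*np.sin(a)+17.5,30+105*np.sin(a)+6*np.cos(a)],1))
E
```

```text
t 7.125 tip holder [0.0772 0.0677 0.1218] F [ 1.1 -0.3  0.3] q6 -0.178 z-axis [-0.006 -0.001 -1.   ]
twist options for tool y = +-holder x [-1.000e-03  3.141e+00] | holder x,y,z in tool: [ 0.001  1.    -0.006] [ 1.    -0.001  0.001] [ 0.001 -0.006 -1.   ]
delta cm now [ 0.23 -1.73 -0.81] after twist [[0.23, -1.73, -0.81], [-0.23, 1.73, -0.81]]
1.3 tip centre [ 53.2 132.8]
1.2 tip centre [ 43. 130.]
1.1 tip centre [ 33.2 126.3]
1.0 tip centre [ 23.8 121.6]
0.9 tip centre [ 14.9 116. ]
0.8 tip centre [  6.6 109.5]
0.7 tip centre [ -0.9 102.2]
0.6 tip centre [-7.8 94.2]
0.5 tip centre [-13.8  85.6]
0.4 tip centre [-18.9  76.4]
0.3 tip centre [-23.   66.8]
0.2 tip centre [-26.2  56.7]
0.1 tip centre [-28.4  46.5]
-0.0 tip centre [-29.5  36. ]
```

Emit:
apply_moves --pt "0.2 -2.4 -0.4" --pt "0 -1.0 0.1" --pt "0 -1.0 0.1" --pt "0 -0.9 0.3" --pt "0 -0.9 0.5" --pt "0 -0.85 0.65" --pt "0 -0.75 0.75" --pt "0 0 0" --twist '[0, 0, 0, 0, 0, 0, 0, 0]'

```text
t: 8.12
tool_pos: [0.5046, 0.0855, 0.1284]
orientation: [-1.904, -2.497, 0.002]
force: [0.2, 1.0, -0.4]
opening: 0.0005
gripper_force: 0.0
```

```bash
python3 go.py -0.0138 0.07 0.0856
python3 - <<'E'
from h import *
from plant import robot
d={n:robot.read_camera(n) for n in("wrist","scene")}
a=cv2.resize(d["wrist"]["frame"][:,:,::-1],(400,300));s=d["scene"]["frame"][130:226,230:358,::-1]
cv2.imwrite("pics/p4.png",np.hstack([a,cv2.resize(s,(400,300),interpolation=cv2.INTER_CUBIC)]))
E
```

```text
t 8.125 tip holder [0.0006 0.0703 0.1034] F [ 0.2  1.  -0.4] q6 -0.2 z-axis [-0.002 -0.    -1.   ]
twist options for tool y = +-holder x [-0.     3.142] | holder x,y,z in tool: [ 0.     1.    -0.002] [ 1. -0.  0.] [ 0.    -0.002 -1.   ]
delta cm now [-0.04 -1.44  1.78] after twist [[-0.03, -1.44, 1.78], [0.03, 1.44, 1.78]]
```

View pics/p4.png

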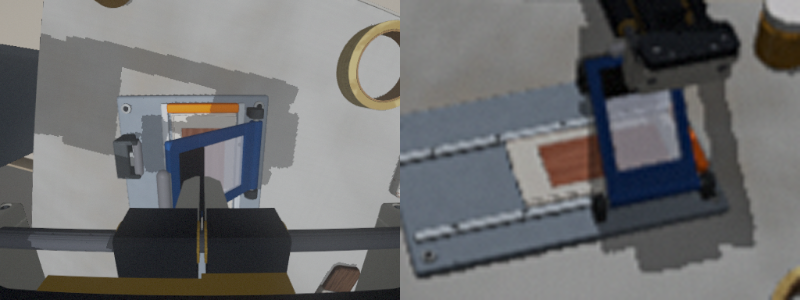

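Wrist part: the cover has come down under the fingers, with its front bar at (170,170), and the panels still lie against the orange stop at (200,107). I'll follow the arc further.

Emit:
apply_moves --pt "0 -0.8 0.9" --pt "0 -0.6 0.85" --pt "0 -0.5 0.9" --pt "0 -0.4 0.95" --pt "0 -0.3 1.0" --pt "0 -0.3 0.6" --pt "0 0 0" --twist '[0, 0, 0, 0, 0, 0, 0]'

```text
t: 9.1
tool_pos: [0.4776, 0.0779, 0.0771]
orientation: [-1.905, -2.498, 0.001]
force: [0.4, 1.6, 1.5]
opening: 0.0004
gripper_force: 0.6
```

Emit:
apply_moves --pt "0 -0.2 0.4" --pt "0 -0.1 0.4" --pt "0 0 0.3" --pt "0 0 0.3" --pt "0 0 0" --twist '[0, 0, 0, 0, 0]'

```text
t: 9.72
tool_pos: [0.4752, 0.0772, 0.0637]
orientation: [1.904, 2.498, 0.001]
force: [0.9, 0.9, 1.8]
opening: 0.0003
gripper_force: 1.1
```

```bash
python3 go.py -0.033 0.07 0.036
```

```text
t 9.725 tip holder [-0.0299  0.0701  0.0387] F [0.9 0.9 1.8] q6 -0.214 z-axis [ 0.001  0.    -1.   ]
twist options for tool y = +-holder x [ 0.    -3.142] | holder x,y,z in tool: [-0.     1.     0.001] [ 1.  0. -0.] [-0.     0.001 -1.   ]
delta cm now [-0.01 -0.31  0.27] after twist [[-0.01, -0.31, 0.27], [0.01, 0.31, 0.27]]
```

Emit:
apply_moves --pt "0 -0.2 0.2" --pt "0 0 0.2" --pt "0 0 0.2" --pt "0 0 0" --twist '[0, 0, 0, 0]'

```text
t: 10.22
tool_pos: [0.4734, 0.0765, 0.0605]
orientation: [1.904, 2.498, -0.0]
force: [-13.9, -1.5, 34.7]
opening: 0.0009
gripper_force: 17.4
```

```bash
python3 go.py -0.033 0.07 0.036
```

```text
t 10.225 tip holder [-0.0318  0.0699  0.0355] F [-13.9  -1.5  34.7] q6 -0.215 z-axis [-0. -0. -1.]
twist options for tool y = +-holder x [ 0.    -3.141] | holder x,y,z in tool: [-0.  1. -0.] [ 1.  0. -0.] [-0. -0. -1.]
delta cm now [ 0.01 -0.12 -0.05] after twist [[0.01, -0.12, -0.05], [-0.01, 0.12, -0.05]]
```

The tip is at 35.5 mm, the shut height, with 35 N on it. I'll lift off and look.

Emit:
apply_moves --pt "0 0 -0.5" --pt "0 0 -1.5" --pt "0 0 -4.5" --pt "0 0 -4.5" --pt "-4 0 -2" --pt "-5 0 0" --pt "-5 0 0" --pt "0 0 0" --twist '[0, 0, 0, 0, 0, 0, 0, 0]'

```text
t: 11.22
tool_pos: [0.51, -0.0613, 0.1876]
orientation: [-1.91, -2.494, 0.002]
force: [-1.3, 0.1, 0.3]
opening: 0.0008
gripper_force: 0.0
```

```bash
python3 go.py
python3 - <<'E'
from h import *
from plant import robot
d={n:robot.read_camera(n) for n in("wrist","scene")}
h=np.load("holder.npy")
for a in(0,.14,.3):print(a,[(proj(d["wrist"],H2W(h,[.058-.12*np.cos(a),y,.03+.12*np.sin(a)]))[0]*500/512).round(0).tolist() for y in(.03,.11)])
a=cv2.resize(d["wrist"]["frame"][:,:,::-1],(500,375),interpolation=cv2.INTER_AREA);s=d["scene"]["frame"][130:255,230:330,::-1]
cv2.imwrite("pics/p5.png",np.hstack([a,cv2.resize(s,(300,375),interpolation=cv2.INTER_CUBIC)]))
E
```

```text
t 11.225 tip holder [-0.033  -0.0726  0.1626] F [-1.3  0.1  0.3] q6 -0.483 z-axis [-0.001 -0.001 -1.   ]
twist options for tool y = +-holder x [-0.004  3.138] | holder x,y,z in tool: [ 0.004  1.    -0.001] [ 1.    -0.004 -0.   ] [-0.    -0.001 -1.   ]
0 [[223.0, 82.0], [221.0, -6.0]]
0.14 [[223.0, 81.0], [220.0, -13.0]]
0.3 [[225.0, 79.0], [223.0, -22.0]]
```

View pics/p5.png

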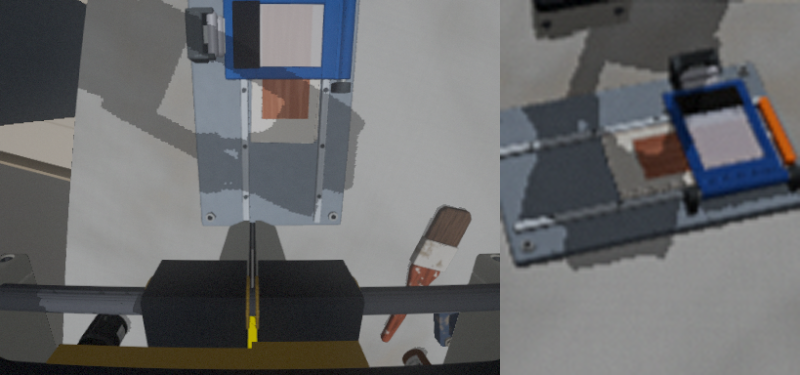

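The cover lies flat with its front edge at (226,40) under the catch roller at (207,35), and it has stayed shut for a second untouched. The panels' near end is at (284,142). One numeric check of the panels, then I hand in.

Run:
```python
from h import *
from plant import robot
c=robot.read_camera("wrist");h=np.load("holder.npy")
for p in[(252,142),(316,142)]: print((W2H(h,unproj(c,np.array(p)*512/500,.021))*1e3).round(1),"expect end at y=-37")
print(robot.close_job())
```

```text
[-32.7 -30.1] expect end at y=-37
[ 38.6 -30.1] expect end at y=-37
the job is handed in; nothing more can be done
None
```

The job is handed in, but I got no verdict back: the panels stopped hard against the end stop under a 16 N push while the cover was open, and after I pressed the cover to its shut height it stayed shut untouched for about a second. The last camera reading put the panels' near end about 7 mm past where the stop allows, which I took as camera error and did not re-check.

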